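# Sort the odds and ends on the worktop

## Robot

A 6-joint arm with a two-finger parallel gripper is mounted at the origin on a cart in front of the work surface, level with it; the furniture and walls round the work are solid. World frame = base frame: x ahead of the robot, y to its left, z up, the work surface at z = 0. Lengths are in m, angles in rad, forces in N, time in s.
With the tool pointing down it reaches from about 0.35 to 0.775 m from the base axis. Payload 5.5 kg.
Tool frame: the origin (TCP) lies between the finger pads; the fingertips stand 14 mm ahead of it and the grasp point (between the pads) lies 5 mm behind it; z points along the fingers, y is the line along which they close (so a half turn about z gives the same grasp; the last joint's range is limited). The gripper opens to 85 mm and grips with 20 to 120 N. Pads are 22 mm wide; open, the fingers measure 114 mm over their backs; the gripper's body (76 mm by 85 mm) begins 54 mm behind the grasp point. The pads swing forward as they close: fully open they stand 13 mm farther back than shut.
Start: joints at [1.182, 0.313, 0.046, 1.304, 0, 1.431], TCP at [0.142, 0.557, 0.245] pointing down, gripper open.
Joint ranges: [-2.76, 2.76], [-0.86, 1.69], [-1.03, 1.26], [-2.2, 2.34], [-1.47, 1.5], [-3.14, 3.14]. Speed limits (rad/s): [2.57, 2.57, 3.14, 3.14, 3.14, 3.14].

## Interface

Orientations are given as [roll, pitch, yaw] about the fixed x, y, z axes, in that order (R = Rz(yaw) Ry(pitch) Rx(roll)).
In Python, from rig import * gives the robot as it stands.
- The arm moves only by the shell command python3 -m crank 'ROWS' [FORCE]. ROWS is JSON, a list of rows, each an object with "grip": the opening, from -1 (shut) to 1 (fully open); "linear": the shift along the world's x, y, z in cm, a list of three; "delta_rot": the turn, a rotation vector about the world's x, y, z in degrees, a list of three. A call has 1 to 5 rows; each row is the pose to reach, as a shift and turn from the pose commanded when the call began; what a row does not reach only later rows make up. A row lasts 1/10 s, in which the tool goes at most 50 mm and 8.59 degrees, less where a joint would pass 70% of its speed; a pose out of reach is approached as far as the arm can. A call with a gripper value outside its range is refused whole. The fingers move at their own pace and stop on an object; FORCE is the grip in N (left out, the last holds). Time passes only in rows, so rows that repeat a pose let the fingers close. It gives the time, the measured TCP pose, the force, the opening and the grip force at its end, in the units of the state.
- get_obs(): the state, without advancing time (a new reading comes with each control period).
- camera(name): name is "scene" or "top" or "wrist"; returns a dict with "img" (400x640x3 uint8, blue, green, red), "fov_y" (degrees; the focal length in pixels is half the picture's height over the tangent of half this angle, whatever the lens; pixels are square), "cx", "cy" (the principal point, pixels), "extrinsics" (4x4, takes a point from camera to world coordinates); the wrist camera has in their place "tool_from_camera" (4x4, takes a point from camera to tool coordinates, whose origin is the TCP and whose axes are the flange's). Camera axes: x right, y down, z forward; pixel columns grow to the right and rows downward; lengths in m; the calibration is good to about 2 mm. A picture is of the moment at which its call begins: read the wrist's pose just before it. There is no depth.
- finish_job(): hands the job in; it is judged then, once.
The state is a dict: "time": time; "joints": joint angles; "qvel": joint speeds; "joint_efforts": joint torques, N m; "ee_pos": TCP position; "tool_rot": TCP orientation; "contact_force": force on the tool from outside, world axes, zero at the start; "ft_torque": the same for the moment, N m; "gripper_width": opening from 0.0 (shut) to 1.0 (fully open); "grip_force": force on a finger pad.
Only numpy, scipy, OpenCV 4.12 (cv2) and the standard library are available. Lean on these libraries where they do the work, as an engineer would, in place of code of your own. Each camera call takes 0.05 s, during which the arm holds its last target. There are 200 camera calls.

## Task

Tidy the worktop by sorting the four loose odds and ends near the front edge, left of the open containers, into their containers: stand the red-capped and the green-capped spice jars upright in the wooden spice tray, one in each bay, lay the teaspoon flat and lengthwise in the white cutlery tray and lay the battery flat in the red battery box. Never let a spice jar tip over, and leave the honey jar, the mug and the tea carton where they are.

Things in the scene. Friction and masses are not known exactly. Their poses are not given: they have to be found in the camera images.
- jar_red: Spice jar of clear glass with a bright red screw cap, 45 mm diameter, 108 mm tall, standing upright. Origin: centre of its underside; z up along the jar. Loose, about 0.11 kg. It stands in the row by the front edge; the similar jars far back by the wall are not meant.
- jar_green: Spice jar of clear glass with a green screw cap, 44 mm diameter, 99 mm tall, standing upright. Origin: centre of its underside; z up along the jar. Loose, about 0.11 kg. It stands in the row by the front edge; the similar jars far back by the wall are not meant.
- teaspoon: Steel teaspoon, 132 mm long (along its x), at most 26 mm wide (along its y), 9 mm thick, lying flat on the worktop. Origin: centre of its underside; z up. It can be pinched across y at its middle; a straight envelope spans the narrow handle, so the fingers meet it somewhat wider there than it looks. About 0.02 kg.
- battery: AA battery, red and white, 50 mm long (along its y), about 16 mm diameter, lying on its side; it rolls easily across its length. Origin: on its underside at mid length, about 8 mm from its centre line, and turns with the battery. About 0.023 kg.
- spice_tray: Spice tray of light wood, open on top, 166 mm (x) x 86 mm (y), walls 4 mm thick with a rounded rim whose top is 38 mm above the worktop. A darker divider, 5 mm thick and 30 mm high, across its middle (at x = 0) makes two equal bays whose centres are at x = +41 and -41 mm, y = 0. Inner floor 4 mm above the worktop. Origin: centre of its underside; fixed to the worktop.
- cutlery_tray: Cutlery tray of white plastic, a single open bay, 172 mm long (x) x 88 mm wide (y), walls and floor 4 mm thick, rounded rim with its top 32 mm above the worktop; inside 164 x 80 mm. Origin: centre of its underside; fixed to the worktop.
- battery_box: Open box of red plastic with a black rim, for batteries, 100 mm (x) x 86 mm (y), walls and floor 4 mm thick, top of the rim 36 mm above the worktop; inside 92 x 78 mm. Origin: centre of its underside; fixed to the worktop. To the right of the containers a bag hangs on a thin rod 0.40 m up, from (x, y) = (0.68, -0.18) to (0.28, -0.44) m: keep the wrist clear of it.
- honey_jar: Bystander: honey jar with a red lid, amber contents, 58 x 62 mm, 86 mm tall (lower and wider than the spice jars). Origin: centre of its underside. Loose, leave it alone. Above it the wall cabinet door stands ajar: lower edge 0.47 m up, its left end with the handle reaching out to x = 0.51 m at y = 0.27 m; keep the wrist clear, draw in towards the base before swinging across.
- mug: Bystander: white mug with dark stripes, 90 x 120 mm with its handle, 88 mm tall. Origin: centre of its underside. Loose, leave it alone.
- tea_box: Bystander: black cardboard tea carton, 68 x 133 mm, 66 mm tall. Origin: centre of its underside. Loose, leave it alone.
There are look-alikes about, which are no part of the job. Leave any blue look-alike of the jar_green alone.

How it is judged:
At the end, for the whole second after the job is handed in: Jars upright (0.12 rad) on the spice tray floor, one each side of the divider; spoon flat in its tray, within 25 mm of mid length and 0.45 rad of lengthwise; battery level (0.2 rad) on the floor of its box; all at rest, released (x of jar_red in the frame of spice_tray between -0.065 and 0.065 m and y of jar_red in the frame of spice_tray between -0.03 and 0.03 m and z of jar_red in the frame of spice_tray between -0.002 and 0.014 m and angle between each of jar_red, jar_green's own z axis and vertical below 0.12 rad and linear speed of each of jar_red, jar_green, teaspoon, battery below 0.02 m/s and angular speed of each of jar_red, jar_green, teaspoon, battery below 0.3 rad/s and x of jar_green in the frame of spice_tray between -0.065 and 0.065 m and y of jar_green in the frame of spice_tray between -0.03 and 0.03 m and z of jar_green in the frame of spice_tray between -0.002 and 0.014 m and ((x of jar_red in the frame of spice_tray above 0.015 m and x of jar_green in the frame of spice_tray below -0.015 m) or (x of jar_red in the frame of spice_tray below -0.015 m and x of jar_green in the frame of spice_tray above 0.015 m)) and x of teaspoon in the frame of cutlery_tray between -0.025 and 0.025 m and y of teaspoon in the frame of cutlery_tray between -0.04 and 0.04 m and z of teaspoon in the frame of cutlery_tray between -0.002 and 0.022 m and angle between the x axis of teaspoon and the x axis of cutlery_tray, either way round below 0.45 rad and (angle between teaspoon's own z axis and vertical below 0.15 rad or angle between teaspoon's own z axis and vertical above 2.99 rad) and x of battery in the frame of battery_box between -0.05 and 0.05 m and y of battery in the frame of battery_box between -0.042 and 0.042 m and z of battery in the frame of battery_box between -0.003 and 0.026 m and angle between battery's own y axis and vertical between 1.37 and 1.77 rad); the robot touches nothing.
It fails at once if the honey jar is shifted by more than 20 mm or tipped (distance of honey_jar from where it was at the start of the episode above 0.02 m or angle between honey_jar's own z axis and vertical above 0.3 rad).
It fails at once if the mug is shifted by more than 20 mm or tipped (distance of mug from where it was at the start of the episode above 0.02 m or angle between mug's own z axis and vertical above 0.3 rad).
It fails at once if the tea carton is shifted by more than 20 mm or tipped (distance of tea_box from where it was at the start of the episode above 0.02 m or angle between tea_box's own z axis and vertical above 0.3 rad).
It fails at once if the red-capped spice jar is tipped over (angle between jar_red's own z axis and vertical above 0.6 rad).
It fails at once if the green-capped spice jar is tipped over (angle between jar_green's own z axis and vertical above 0.6 rad).
It also fails if it takes over 112 s, if anything falls off the work surface, if the arm or the gripper's body presses on something with over 40 N, if the wrist force passes 120 N, or if a joint passes its speed limit or range.

## Working session

There is one attempt and no reset: what is moved stays moved. The work goes in short steps, Python scripts to look and compute and a shell command to move; the robot and the scene stay as the last step left them, time stands still between calls to the robot, and variables do not carry over. Pictures are saved under pics/ and viewed, at most 14 in all, crops included, and the job is handed in when it is done.

```bash
mkdir -p pics; ls
python3 - <<'E'
from rig import *
import cv2
print(get_obs())
for n in ("scene","top"):
    c=camera(n); cv2.imwrite(f"pics/{n}0.png",c["img"])
    print(n,c["fov_y"],c["cx"],c["cy"],c["extrinsics"])
E
```

```text
pics
{'time': 0.0, 'joints': array([ 1.18236851e+00,  3.13997474e-01,  4.49369800e-02,  1.30357209e+00,
       -7.14531436e-06,  1.43122788e+00]), 'qvel': array([-0.00087637, -0.00110513,  0.00073411, -0.00032545,  0.00147183,
       -0.0007839 ]), 'joint_efforts': array([ 5.11730195e-04, -4.80630362e+01,  2.98530149e+01,  1.94005662e-02,
       -5.91587263e-05, -1.52090240e-05]), 'ee_pos': array([0.14142641, 0.55682617, 0.24439332]), 'tool_rot': array([-3.13977326e+00, -2.48376403e-04,  2.89273306e+00]), 'contact_force': array([-0.3650978 ,  0.03331019,  0.41269819]), 'ft_torque': array([-0.03543922, -0.01173467,  0.00547802]), 'grip_force': 0.0, 'gripper_width': 0.9998116972333413}
scene 49.96440756077385 321.0007443967246 202.89730733301622 [[ 0.98943915 -0.13238243  0.05903443  0.39975041]
 [-0.1447122  -0.87891971  0.45448711 -0.46382188]
 [-0.00827958 -0.45823034 -0.88879492  1.29266983]
 [ 0.          0.          0.          1.        ]]
top 42.61318177250216 321.98137010297756 202.33945400278859 [[ 0.10619252 -0.97327949  0.20359316  0.18808792]
 [-0.99434283 -0.10442474  0.01943738  0.18502812]
 [ 0.00234216 -0.20450551 -0.97886261  1.40579586]
 [ 0.          0.          0.          1.        ]]
```

View pics/scene0.png

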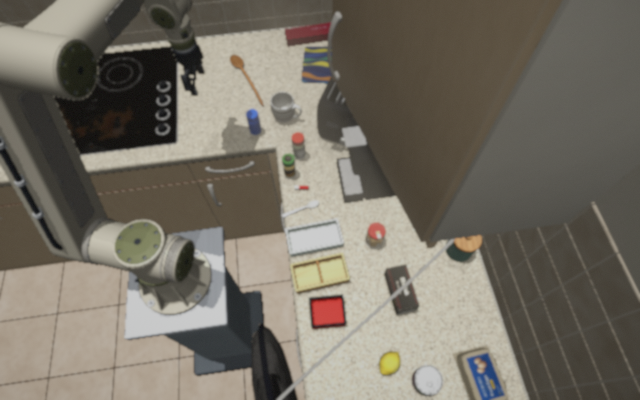

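View pics/top0.png

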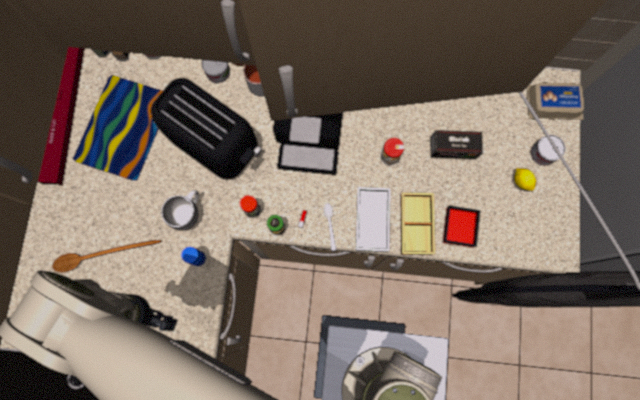

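The top view shows: red cap (249,205), green cap (276,224), battery (303,216), spoon (330,227), cutlery tray (373,218), spice tray (417,223), battery box (462,226), honey jar (393,150), mug (180,212).

```bash
cat > h.py <<'E'
from rig import *
import cv2, numpy as np
from scipy.spatial.transform import Rotation as R
def cam(n):
    o=get_obs(); c=camera(n)
    if n=="wrist":
        T=np.eye(4); T[:3,:3]=R.from_euler("xyz",o["tool_rot"]).as_matrix(); T[:3,3]=o["ee_pos"]
        c["extrinsics"]=T@c["tool_from_camera"]
    c["f"]=c["img"].shape[0]/2/np.tan(np.radians(c["fov_y"]/2)); return c
def ray(c,uv,z):
    uv=np.atleast_2d(np.array(uv,float)); E=c["extrinsics"]
    d=np.c_[(uv[:,0]-c["cx"])/c["f"],(uv[:,1]-c["cy"])/c["f"],np.ones(len(uv))]@E[:3,:3].T
    return (E[:3,3]+d*((z-E[2,3])/d[:,2])[:,None])[:,:2]
def proj(c,p):
    E=c["extrinsics"]; q=(np.atleast_2d(p)-E[:3,3])@E[:3,:3]
    return np.c_[q[:,0]/q[:,2]*c["f"]+c["cx"],q[:,1]/q[:,2]*c["f"]+c["cy"]]
def blob(c,lo,hi,box,z,near=None):
    """largest blob of HSV range inside box (x0,y0,x1,y1): centroid, min-area rect in world at z"""
    hsv=cv2.cvtColor(c["img"],cv2.COLOR_BGR2HSV); m=np.zeros(hsv.shape[:2],np.uint8); x0,y0,x1,y1=box
    l=np.array(lo); h=np.array(hi); s=hsv[y0:y1,x0:x1]
    m[y0:y1,x0:x1]=cv2.inRange(s,l,h) if l[0]>=0 else cv2.inRange(s,np.array([0,*lo[1:]]),h)|cv2.inRange(s,np.array([180+lo[0],*lo[1:]]),np.array([180,*hi[1:]]))
    cs,_=cv2.findContours(m,cv2.RETR_EXTERNAL,cv2.CHAIN_APPROX_NONE); k=max(cs,key=cv2.contourArea)
    mm=cv2.moments(k); uv=(mm["m10"]/mm["m00"],mm["m01"]/mm["m00"])
    w=ray(c,k[:,0,:],z); (cx,cy),(a,b),th=cv2.minAreaRect((w*1000).astype(np.float32))
    return dict(uv=np.round(uv,1),area=mm["m00"],cen=np.round(ray(c,uv,z)[0],4),rect=(round(cx,1),round(cy,1),round(a,1),round(b,1),round(th,1)))
E
python3 - <<'E'
from h import *
t=cam("top"); s=cam("scene")
RED=((-10,130,70),(8,255,255)); GRN=((40,90,30),(85,255,255)); YEL=((18,60,120),(35,255,255))
for nm,col,bt,bs,z in [("red",RED,(235,190,262,222),(288,130,308,150),.108),("green",GRN,(262,210,290,240),(278,150,300,170),.099),
 ("batt",RED,(293,205,312,228),(294,180,315,195),.012),("spice",YEL,(395,185,440,260),(285,250,355,297),.038),
 ("bbox",RED,(440,200,485,252),(305,290,350,330),.004)]:
    print(nm,"T",blob(t,*col,bt,z)); print(nm,"S",blob(s,*col,bs,z))
W=((0,0,185),(180,45,255))
print("cut T",blob(t,*W,(354,182,394,254),.032)); print("cut S",blob(s,*W,(282,217,348,258),.032))
a=cv2.resize(t["img"][140:270,230:490],None,fx=3,fy=3,interpolation=cv2.INTER_CUBIC); cv2.imwrite("pics/tc.png",a)
E
```

```text
red T {'uv': array([248.3, 203.4]), 'area': 211.5, 'cen': array([0.4348, 0.3999]), 'rect': (434.1, 399.7, 44.9, 41.9, 52.7)}
red S {'uv': array([297.5, 137.9]), 'area': 62.0, 'cen': array([0.4358, 0.3977]), 'rect': (435.7, 397.3, 33.3, 30.4, 82.8)}
green T {'uv': array([274.8, 222.8]), 'area': 181.5, 'cen': array([0.3933, 0.3264]), 'rect': (393.4, 326.5, 39.0, 40.1, 51.9)}
green S {'uv': array([287.6, 162.3]), 'area': 15.0, 'cen': array([0.3922, 0.3119]), 'rect': (393.3, 312.7, 15.6, 26.6, 81.4)}
batt T {'uv': array([303. , 215.3]), 'area': 30.0, 'cen': array([0.436, 0.261]), 'rect': (436.5, 260.9, 11.0, 29.2, 80.8)}
batt S {'uv': array([304. , 187.5]), 'area': 6.0, 'cen': array([0.4359, 0.2584]), 'rect': (435.9, 258.4, 3.9, 20.6, 81.4)}
spice T {'uv': array([417.6, 223.2]), 'area': 2054.0, 'cen': array([ 0.443, -0.051]), 'rect': (444.5, -51.5, 170.5, 95.0, 5.6)}
spice S {'uv': array([319.2, 272.3]), 'area': 1450.5, 'cen': array([ 0.4433, -0.0561]), 'rect': (443.5, -55.1, 165.9, 90.0, 4.7)}
bbox T {'uv': array([461. , 226.2]), 'area': 871.5, 'cen': array([ 0.4536, -0.1767]), 'rect': (454.3, -176.8, 78.3, 93.1, 87.0)}
bbox S {'uv': array([327.1, 311.1]), 'area': 795.5, 'cen': array([ 0.4506, -0.1675]), 'rect': (451.0, -167.1, 80.5, 94.9, 86.8)}
cut T {'uv': array([373. , 216.6]), 'area': 2346.5, 'cen': array([0.4491, 0.0699]), 'rect': (452.6, 68.4, 188.6, 107.4, 5.4)}
cut S {'uv': array([317.5, 234.7]), 'area': 1639.5, 'cen': array([0.4558, 0.0697]), 'rect': (451.4, 64.1, 137.3, 198.1, 81.5)}
```

View pics/tc.png

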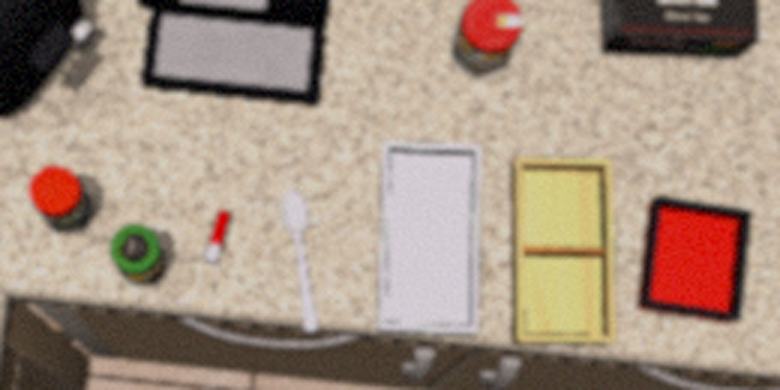

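The crop shows the spoon from (292,192) to (311,330), the battery from (224,212) to (211,260), and the tray corners. I'll turn these into world coordinates.

Run:
```python
from h import *
t=cam("top")
P=lambda l,z: ray(t,np.array(l)/3+[230,140],z).round(4)
def ends(n,l,z):
    p=P(l,z); d=p[0]-p[1]; print(n,p.tolist(),"mid",p.mean(0),"len",np.linalg.norm(d).round(3),"ang",np.degrees(np.arctan2(d[1],d[0])).round(1))
ends("spoon",[(292,192),(311,330)],.005); ends("batt",[(224,212),(211,260)],.008)
for n,l,z in [("cut",[(384,145),(481,147),(475,334),(378,330)],.032),("spice",[(516,157),(611,159),(611,342),(515,341)],.038),("bbox",[(654,199),(749,211),(739,318),(641,307)],.036)]:
    p=P(l,z); print(n,p.mean(0).round(4)); ends(n,[l[0],l[3]],z);ends(n,[l[1],l[2]],z)
```

```text
spoon [[0.4763, 0.1975], [0.3503, 0.1669]] mid [0.4133 0.1822] len 0.13 ang 13.7
batt [[0.4502, 0.2581], [0.4043, 0.2649]] mid [0.42725 0.2615 ] len 0.046 ang -8.4
cut [0.4419 0.0689]
cut [[0.5236, 0.1179], [0.3536, 0.1076]] mid [0.4386  0.11275] len 0.17 ang 3.5
cut [[0.5312, 0.0292], [0.3592, 0.021]] mid [0.4452 0.0251] len 0.172 ang 2.7
spice [ 0.4438 -0.0512]
spice [[0.5238, -0.0026], [0.3561, -0.0142]] mid [ 0.43995 -0.0084 ] len 0.168 ang 4.0
spice [[0.5311, -0.0889], [0.3643, -0.0993]] mid [ 0.4477 -0.0941] len 0.167 ang 3.6
bbox [ 0.448  -0.1711]
bbox [[0.4986, -0.1305], [0.3987, -0.1245]] mid [ 0.44865 -0.1275 ] len 0.1 ang -3.4
bbox [[0.4967, -0.2169], [0.3982, -0.2123]] mid [ 0.44745 -0.2146 ] len 0.099 ang -2.7
```

```bash
python3 -m crank '[{"grip":1,"linear":[5,-2.5,0],"delta_rot":[0,0,8]},{"grip":1,"linear":[9,-5,0],"delta_rot":[0,0,16]},{"grip":1,"linear":[13,-7,0],"delta_rot":[0,0,24]},{"grip":1,"linear":[17,-9,0],"delta_rot":[0,0,32]},{"grip":1,"linear":[20,-10.5,0],"delta_rot":[0,0,40]}]' 30
```

```text
time: 0.75
ee_pos: [0.3435, 0.4511, 0.2453]
tool_rot: [-3.142, 0.0, -2.689]
contact_force: [-0.2, 0.7, -0.2]
gripper_width: 0.998
grip_force: 0.0
```

```bash
python3 -m crank '[{"grip":1,"linear":[4.5,-2.5,0],"delta_rot":[0,0,8]},{"grip":1,"linear":[9.2,-5.1,0],"delta_rot":[0,0,16]},{"grip":1,"linear":[9.2,-5.1,0],"delta_rot":[0,0,24]},{"grip":1,"linear":[9.2,-5.1,0],"delta_rot":[0,0,32]},{"grip":1,"linear":[9.2,-5.1,0],"delta_rot":[0,0,34]}]'
python3 - <<'E'
from h import *
c=cam("wrist"); cv2.imwrite("pics/w1.png",c["img"]); print(c["fov_y"],c["cx"],c["cy"],c["tool_from_camera"].round(3),proj(c,[.436,.4,.108]))
E
```

```text
time: 1.25
ee_pos: [0.4344, 0.4006, 0.2449]
tool_rot: [3.141, -0.001, -2.099]
contact_force: [-1.2, -1.4, -0.0]
gripper_width: 1.001
grip_force: 0.0
67.65669502722268 316.1180168615713 200.57111595913102 [[-0.    -0.952 -0.305  0.08 ]
 [ 1.    -0.    -0.    -0.001]
 [ 0.    -0.305  0.952 -0.129]
 [ 0.     0.     0.     1.   ]] [[314.87327056 195.37342205]]
```

View pics/w1.png

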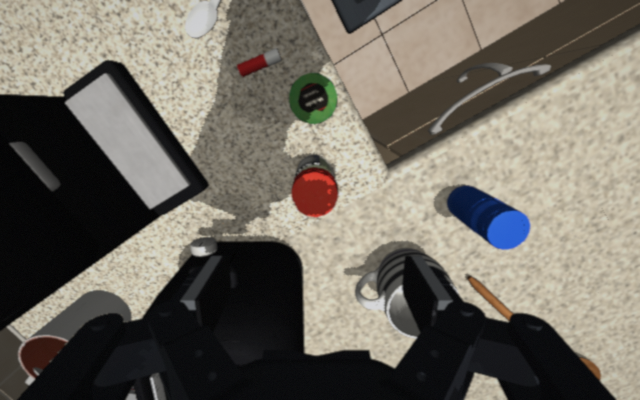

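The wrist view shows the red cap at (315,190), the green cap at (313,98) and the battery at (260,63). That agrees with the estimate.

Run:
```python
from h import *
c=cam("wrist")
print(blob(c,(-10,130,70),(8,255,255),(285,160,345,225),.108)); print(blob(c,(40,70,30),(85,255,255),(280,65,345,130),.099))
print(get_obs()["ee_pos"])
print(blob(c,(-10,130,60),(8,255,255),(225,45,275,85),.008))
```

```text
{'uv': array([314.1, 192.4]), 'area': 1621.5, 'cen': array([0.4349, 0.3974]), 'rect': (435.4, 397.4, 46.3, 41.8, 59.7)}
{'uv': array([312.2,  97.9]), 'area': 1828.5, 'cen': array([0.3943, 0.3251]), 'rect': (394.4, 325.6, 41.2, 41.1, 59.7)}
[0.43381215 0.40100052 0.24507203]
{'uv': array([251.4,  65.1]), 'area': 320.0, 'cen': array([0.4355, 0.2582]), 'rect': (435.8, 258.1, 13.2, 32.1, 80.8)}
```

```bash
python3 -m crank '[{"grip":1,"linear":[0.2,-0.25,-5],"delta_rot":[0,0,0]},{"grip":1,"linear":[0.2,-0.25,-10],"delta_rot":[0,0,0]},{"grip":1,"linear":[0.2,-0.25,-14],"delta_rot":[0,0,0]},{"grip":1,"linear":[0.2,-0.25,-16.5],"delta_rot":[0,0,0]},{"grip":1,"linear":[0.2,-0.25,-17.5],"delta_rot":[0,0,0]}]' 40 && python3 -m crank '[{"grip":0.4,"linear":[0,0,0],"delta_rot":[0,0,0]},{"grip":0.2,"linear":[0,0,0],"delta_rot":[0,0,0]},{"grip":-0.5,"linear":[0,0,0],"delta_rot":[0,0,0]},{"grip":-0.5,"linear":[0,0,0],"delta_rot":[0,0,0]},{"grip":-0.5,"linear":[0,0,0],"delta_rot":[0,0,0]}]' 40
```

```text
time: 1.85
ee_pos: [0.4335, 0.3976, 0.0671]
tool_rot: [3.139, -0.005, -2.102]
contact_force: [-0.6, 1.2, 0.3]
gripper_width: 1.0
grip_force: 0.0
time: 2.35
ee_pos: [0.4368, 0.3998, 0.0725]
tool_rot: [-3.14, 0.004, -2.101]
contact_force: [-0.5, 1.0, 7.4]
gripper_width: 0.509
grip_force: 40.7
```

```bash
python3 -m crank '[{"grip":-0.5,"linear":[0,0,2],"delta_rot":[0,0,0]},{"grip":-0.5,"linear":[0,0,5],"delta_rot":[0,0,0]},{"grip":-0.5,"linear":[0,0,9],"delta_rot":[0,0,0]},{"grip":-0.5,"linear":[-0.5,-1,12],"delta_rot":[0,0,-4]},{"grip":-0.5,"linear":[-1,-3,12.5],"delta_rot":[0,0,-8]}]' && python3 -m crank '[{"grip":-0.5,"linear":[0,-4,0],"delta_rot":[0,0,-7]},{"grip":-0.5,"linear":[0,-8,0],"delta_rot":[0,0,-14]},{"grip":-0.5,"linear":[0,-12,0],"delta_rot":[0,0,-21]},{"grip":-0.5,"linear":[0,-16,0],"delta_rot":[0,0,-28]},{"grip":-0.5,"linear":[0,-20,0],"delta_rot":[0,0,-35]}]' && python3 -m crank '[{"grip":-0.5,"linear":[0,-4,0],"delta_rot":[0,0,-6]},{"grip":-0.5,"linear":[0.5,-8,0],"delta_rot":[0,0,-11]},{"grip":-0.5,"linear":[1.5,-12,0],"delta_rot":[0,0,-13]},{"grip":-0.5,"linear":[3,-16,0],"delta_rot":[0,0,-13]},{"grip":-0.5,"linear":[4,-19,0],"delta_rot":[0,0,-13]}]'
python3 - <<'E'
from h import *
t=cam("top"); print(get_obs()["ee_pos"])
cv2.imwrite("pics/t1.png",cv2.resize(t["img"][100:300,200:500],None,fx=2.5,fy=2.5))
E
```

```text
time: 2.85
ee_pos: [0.4278, 0.3707, 0.2003]
tool_rot: [-3.139, 0.008, -2.242]
contact_force: [0.5, -0.1, -1.0]
gripper_width: 0.512
grip_force: 41.0
time: 3.35
ee_pos: [0.4255, 0.1674, 0.1959]
tool_rot: [-3.141, 0.001, -2.856]
contact_force: [0.7, -0.6, -1.1]
gripper_width: 0.512
grip_force: 41.0
time: 3.85
ee_pos: [0.4664, -0.0236, 0.1961]
tool_rot: [-3.141, 0.002, -3.08]
contact_force: [0.2, 1.0, -1.1]
gripper_width: 0.516
grip_force: 41.0
[ 0.46836024 -0.02703745  0.19607956]
```

View pics/t1.png

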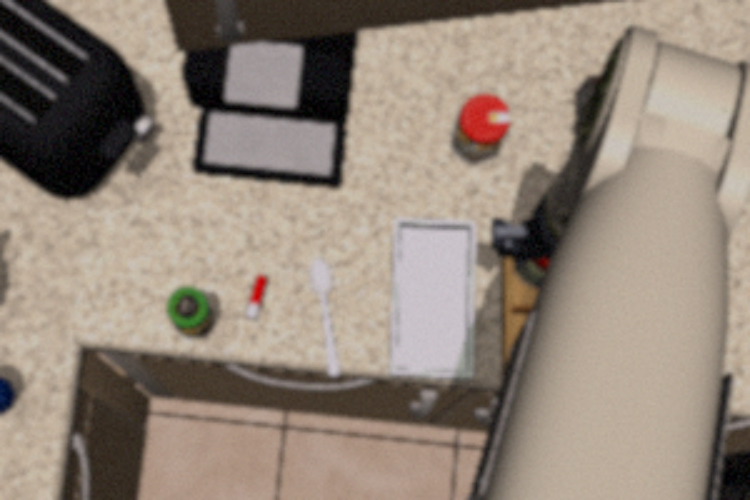

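```bash
python3 -m crank '[{"grip":-0.5,"linear":[1,-1.2,0],"delta_rot":[0,0,0]},{"grip":-0.5,"linear":[1.8,-2.2,0],"delta_rot":[0,0,0]},{"grip":-0.5,"linear":[1.8,-2.2,0],"delta_rot":[0,0,0]},{"grip":-0.5,"linear":[1.8,-2.2,-4],"delta_rot":[0,0,0]},{"grip":-0.5,"linear":[1.8,-2.2,-7],"delta_rot":[0,0,0]}]'
python3 - <<'E'
from h import *
c=cam("wrist");print(get_obs()["ee_pos"]); cv2.imwrite("pics/w2.png",c["img"])
E
```

```text
time: 4.4
ee_pos: [0.4838, -0.0423, 0.1246]
tool_rot: [3.142, 0.001, -3.077]
contact_force: [-0.4, -0.6, -1.7]
gripper_width: 0.51
grip_force: 41.2
[ 0.4803301  -0.04138255  0.1197335 ]
```

View pics/w2.png

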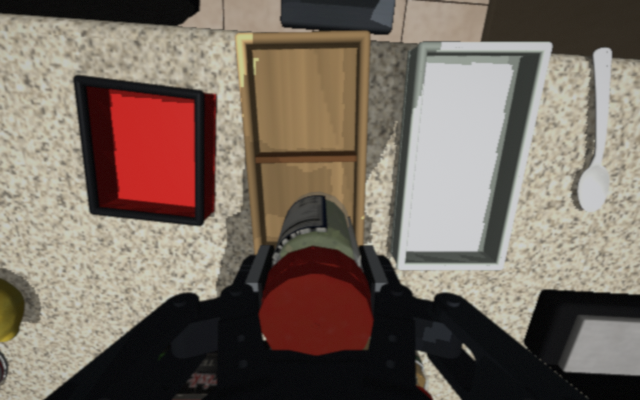

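The red jar is over the far bay, with the divider ends at (256,157) and (358,157) and the near rim corners at (238,36) and (369,34). I'll use these to check the tray position.

Run:
```python
from h import *
c=cam("wrist");o=get_obs();print(o["ee_pos"],o["tool_rot"])
print(ray(c,[(256,157),(358,157)],.03),ray(c,[(238,36),(369,34)],.038), ray(c,[(76,78),(213,93),(204,222),(92,210)],.036).mean(0),ray(c,[(415,44),(551,45),(507,269),(398,265)],.032).mean(0))
print(ray(c,[(603,50),(590,212)],.005))
```

```text
[ 0.480122   -0.04133013  0.12173225] [ 3.13870793 -0.00779844 -3.0770157 ]
[[ 0.4406165  -0.08942092]
 [ 0.4358437  -0.0146461 ]] [[ 0.36332829 -0.09953896]
 [ 0.35688622 -0.01716706]] [ 0.44313345 -0.16589185] [0.43866145 0.06547666]
[[0.34902624 0.16185275]
 [0.47438132 0.19523934]]
```

```bash
python3 -m crank '[{"grip":-0.5,"linear":[0,-0.6,0],"delta_rot":[0,0,0]},{"grip":-0.5,"linear":[0,-0.6,-2.5],"delta_rot":[0,0,0]},{"grip":-0.5,"linear":[0,-0.6,-4],"delta_rot":[0,0,0]},{"grip":-0.5,"linear":[0,-0.6,-4.6],"delta_rot":[0,0,0]},{"grip":-0.5,"linear":[0,-0.6,-4.8],"delta_rot":[0,0,0]}]'; python3 -m crank '[{"grip":-0.5,"linear":[0,0,0],"delta_rot":[0,0,0]},{"grip":-0.5,"linear":[0,0,0],"delta_rot":[0,0,0]}]'
```

```text
time: 5.0
ee_pos: [0.4844, -0.0494, 0.0783]
tool_rot: [-3.141, 0.001, -3.078]
contact_force: [0.1, -0.3, -0.9]
gripper_width: 0.516
grip_force: 41.2
time: 5.2
ee_pos: [0.4845, -0.0494, 0.0785]
tool_rot: [-3.141, 0.002, -3.078]
contact_force: [0.3, 0.6, -1.1]
gripper_width: 0.512
grip_force: 41.2
```

```bash
python3 -m crank '[{"grip":-0.5,"linear":[0,0,-0.2],"delta_rot":[0,0,0]},{"grip":-0.5,"linear":[0,0,-0.2],"delta_rot":[0,0,0]}]'; python3 -m crank '[{"grip":-0.5,"linear":[0,0,-0.2],"delta_rot":[0,0,0]},{"grip":-0.5,"linear":[0,0,-0.2],"delta_rot":[0,0,0]}]'
```

```text
time: 5.4
ee_pos: [0.4846, -0.0494, 0.0765]
tool_rot: [-3.141, 0.002, -3.078]
contact_force: [0.1, 0.8, 4.9]
gripper_width: 0.512
grip_force: 41.5
time: 5.6
ee_pos: [0.485, -0.0493, 0.0764]
tool_rot: [-3.141, 0.004, -3.078]
contact_force: [-5.2, 3.4, 20.7]
gripper_width: 0.513
grip_force: 42.7
```

```bash
python3 -m crank '[{"grip":-0.5,"linear":[0,0,0.15],"delta_rot":[0,0,0]},{"grip":0.2,"linear":[0,0,0.15],"delta_rot":[0,0,0]},{"grip":0.5,"linear":[0,0,0.15],"delta_rot":[0,0,0]},{"grip":0.6,"linear":[0,0,0.15],"delta_rot":[0,0,0]},{"grip":0.6,"linear":[0,0,0.15],"delta_rot":[0,0,0]}]' && python3 -m crank '[{"grip":0.6,"linear":[0,0,3],"delta_rot":[0,0,0]},{"grip":0.6,"linear":[0,0,7],"delta_rot":[0,0,0]},{"grip":0.6,"linear":[-1,0,11],"delta_rot":[0,0,0]},{"grip":1,"linear":[-4,0,14],"delta_rot":[0,0,0]},{"grip":1,"linear":[-6,3,15],"delta_rot":[0,0,5]}]'
python3 - <<'E'
from h import *
c=cam("wrist"); cv2.imwrite("pics/w3.png",c["img"]); print(blob(c,(-10,130,60),(8,255,255),(230,150,400,330),.112))
E
```

```text
time: 6.1
ee_pos: [0.4834, -0.0492, 0.0745]
tool_rot: [3.141, -0.001, -3.079]
contact_force: [-0.1, 0.8, 0.2]
gripper_width: 0.795
grip_force: 0.0
time: 6.6
ee_pos: [0.4245, -0.021, 0.2278]
tool_rot: [-3.139, 0.004, -2.994]
contact_force: [0.7, 1.9, -0.4]
gripper_width: 1.003
grip_force: 0.0
{'uv': array([277.6, 256. ]), 'area': 1487.0, 'cen': array([ 0.483 , -0.0498]), 'rect': (483.4, -50.3, 42.9, 42.2, 73.8)}
```

View pics/w3.png

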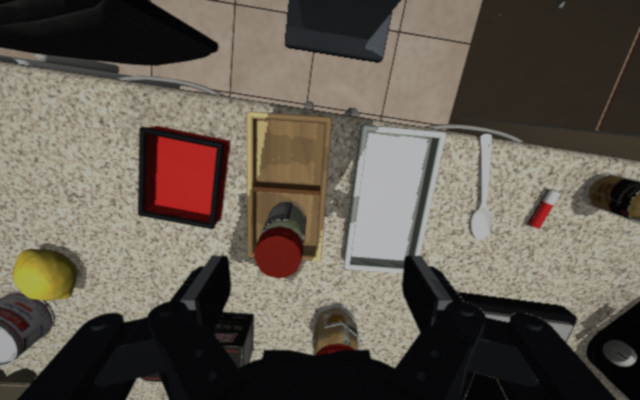

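The red jar stands upright in the far bay, with its cap at (278,256). Next is the green jar.

```bash
python3 -m crank '[{"grip":1,"linear":[-1,4,0],"delta_rot":[0,0,0]},{"grip":1,"linear":[-2,9,0],"delta_rot":[0,0,0]},{"grip":1,"linear":[-2.5,14,0],"delta_rot":[0,0,0]},{"grip":1,"linear":[-3,19,0],"delta_rot":[0,0,0]},{"grip":1,"linear":[-3,23.5,0],"delta_rot":[0,0,0]}]' && python3 -m crank '[{"grip":1,"linear":[0,5,0],"delta_rot":[0,0,0]},{"grip":1,"linear":[0,9,0],"delta_rot":[0,0,0]},{"grip":1,"linear":[0,11,0],"delta_rot":[0,0,0]},{"grip":1,"linear":[0,11,0],"delta_rot":[0,0,0]},{"grip":1,"linear":[0,11,0],"delta_rot":[0,0,0]}]'
python3 - <<'E'
from h import *
c=cam("wrist"); print(proj(c,[.3945,.326,.099])); o=get_obs();print(o["ee_pos"],o["tool_rot"])
print(blob(c,(40,70,30),(85,255,255),(250,130,380,280),.099))
E
```

```text
time: 7.15
ee_pos: [0.3926, 0.2178, 0.2247]
tool_rot: [3.142, -0.0, -2.991]
contact_force: [0.8, 0.0, 0.3]
gripper_width: 0.999
grip_force: 0.0
time: 7.65
ee_pos: [0.3931, 0.3257, 0.2241]
tool_rot: [-3.141, -0.001, -2.99]
contact_force: [0.1, -0.2, 0.4]
gripper_width: 0.999
grip_force: 0.0
[[318.03945271 199.40996899]]
[0.39329431 0.32510353 0.22430887] [-3.14081198e+00 -1.19024277e-03 -2.99141475e+00]
{'uv': array([317.3, 196.4]), 'area': 1763.5, 'cen': array([0.3918, 0.3249]), 'rect': (392.0, 325.2, 44.7, 41.6, 10.1)}
```

```bash
python3 -m crank '[{"grip":1,"linear":[0,0,-5],"delta_rot":[0,0,0]},{"grip":1,"linear":[0,0,-10],"delta_rot":[0,0,0]},{"grip":1,"linear":[0,0,-13],"delta_rot":[0,0,0]},{"grip":1,"linear":[0,0,-15.5],"delta_rot":[0,0,0]},{"grip":1,"linear":[0,0,-15.9],"delta_rot":[0,0,0]}]' 40 && python3 -m crank '[{"grip":0.4,"linear":[0,0,0],"delta_rot":[0,0,0]},{"grip":0.2,"linear":[0,0,0],"delta_rot":[0,0,0]},{"grip":-0.5,"linear":[0,0,0],"delta_rot":[0,0,0]},{"grip":-0.5,"linear":[0,0,0],"delta_rot":[0,0,0]},{"grip":-0.5,"linear":[0,0,0],"delta_rot":[0,0,0]}]' 40 && python3 -m crank '[{"grip":-0.5,"linear":[0,0,2],"delta_rot":[0,0,0]},{"grip":-0.5,"linear":[0,0,5],"delta_rot":[0,0,0]},{"grip":-0.5,"linear":[0,0,9],"delta_rot":[0,0,0]},{"grip":-0.5,"linear":[0,-1,12],"delta_rot":[0,0,-4]},{"grip":-0.5,"linear":[0,-3,12.5],"delta_rot":[0,0,-5]}]'
```

```text
time: 8.2
ee_pos: [0.3916, 0.323, 0.063]
tool_rot: [-3.139, -0.006, -2.994]
contact_force: [-1.6, -1.5, 0.3]
gripper_width: 1.001
grip_force: 0.0
time: 8.7
ee_pos: [0.3949, 0.3265, 0.0677]
tool_rot: [3.141, 0.004, -2.991]
contact_force: [-0.8, -0.1, 6.8]
gripper_width: 0.496
grip_force: 40.3
time: 9.2
ee_pos: [0.3958, 0.2976, 0.1955]
tool_rot: [3.138, 0.008, -3.078]
contact_force: [-0.2, 0.1, -1.6]
gripper_width: 0.495
grip_force: 41.1
```

```bash
python3 -m crank '[{"grip":-0.5,"linear":[0,-4,0],"delta_rot":[0,0,0]},{"grip":-0.5,"linear":[0,-8,0],"delta_rot":[0,0,0]},{"grip":-0.5,"linear":[0,-12,0],"delta_rot":[0,0,0]},{"grip":-0.5,"linear":[0,-16,0],"delta_rot":[0,0,0]},{"grip":-0.5,"linear":[0,-20,0],"delta_rot":[0,0,0]}]' && python3 -m crank '[{"grip":-0.5,"linear":[0,-4,0],"delta_rot":[0,0,0]},{"grip":-0.5,"linear":[0.5,-8,0],"delta_rot":[0,0,0]},{"grip":-0.5,"linear":[0.5,-12,0],"delta_rot":[0,0,0]},{"grip":-0.5,"linear":[0.5,-14.5,0],"delta_rot":[0,0,0]},{"grip":-0.5,"linear":[0.5,-15.2,0],"delta_rot":[0,0,0]}]' && python3 -m crank '[{"grip":-0.5,"linear":[0,0,-2],"delta_rot":[0,0,0]},{"grip":-0.5,"linear":[0,0,-5],"delta_rot":[0,0,0]},{"grip":-0.5,"linear":[0,0,-6],"delta_rot":[0,0,0]},{"grip":-0.5,"linear":[0,0,-6],"delta_rot":[0,0,0]}]'
python3 - <<'E'
from h import *
c=cam("wrist"); cv2.imwrite("pics/w4.png",c["img"])
E
```

```text
time: 9.7
ee_pos: [0.3934, 0.0945, 0.1915]
tool_rot: [-3.142, 0.001, -3.078]
contact_force: [1.0, -0.4, -2.0]
gripper_width: 0.499
grip_force: 41.1
time: 10.2
ee_pos: [0.3988, -0.0584, 0.1913]
tool_rot: [-3.141, 0.001, -3.082]
contact_force: [0.4, 0.2, -1.6]
gripper_width: 0.495
grip_force: 41.1
time: 10.6
ee_pos: [0.3973, -0.0551, 0.1298]
tool_rot: [3.14, -0.003, -3.078]
contact_force: [0.1, 0.5, -0.9]
gripper_width: 0.496
grip_force: 41.1
```

View pics/w4.png

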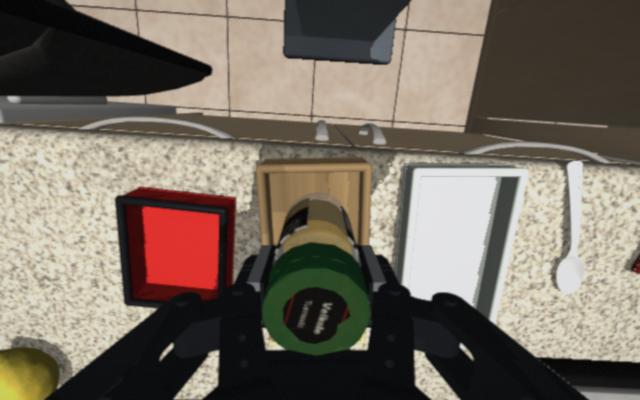

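The green jar is held and lined up with the near bay: jar centre column 317, tray centre column 314.

```bash
python3 -m crank '[{"grip":-0.5,"linear":[0,0,-2.5],"delta_rot":[0,0,0]},{"grip":-0.5,"linear":[0,0,-4.5],"delta_rot":[0,0,0]},{"grip":-0.5,"linear":[0,0,-5.5],"delta_rot":[0,0,0]},{"grip":-0.5,"linear":[0,0,-5.5],"delta_rot":[0,0,0]}]'; python3 -m crank '[{"grip":-0.5,"linear":[0,0,-0.2],"delta_rot":[0,0,0]},{"grip":-0.5,"linear":[0,0,-0.2],"delta_rot":[0,0,0]}]'
```

```text
time: 11.05
ee_pos: [0.3984, -0.0558, 0.0757]
tool_rot: [3.141, -0.001, -3.078]
contact_force: [-0.4, -0.1, -1.4]
gripper_width: 0.495
grip_force: 41.2
time: 11.25
ee_pos: [0.3995, -0.0564, 0.0747]
tool_rot: [-3.141, 0.002, -3.078]
contact_force: [0.4, -0.2, -1.9]
gripper_width: 0.493
grip_force: 41.2
```

```bash
python3 -m crank '[{"grip":-0.5,"linear":[0,0,-0.2],"delta_rot":[0,0,0]},{"grip":-0.5,"linear":[0,0,-0.2],"delta_rot":[0,0,0]}]'; python3 -m crank '[{"grip":-0.5,"linear":[0,0,-0.1],"delta_rot":[0,0,0]},{"grip":-0.5,"linear":[0,0,-0.1],"delta_rot":[0,0,0]}]'
```

```text
time: 11.45
ee_pos: [0.3989, -0.0563, 0.0722]
tool_rot: [-3.141, 0.001, -3.078]
contact_force: [0.0, 0.4, -0.7]
gripper_width: 0.496
grip_force: 41.2
time: 11.65
ee_pos: [0.399, -0.0563, 0.0717]
tool_rot: [-3.141, 0.001, -3.079]
contact_force: [-1.0, 0.8, 6.9]
gripper_width: 0.502
grip_force: 41.8
```

```bash
python3 -m crank '[{"grip":-0.5,"linear":[0,0,0.05],"delta_rot":[0,0,0]},{"grip":0.2,"linear":[0,0,0.05],"delta_rot":[0,0,0]},{"grip":0.5,"linear":[0,0,0.05],"delta_rot":[0,0,0]},{"grip":0.6,"linear":[0,0,0.05],"delta_rot":[0,0,0]},{"grip":0.6,"linear":[0,0,0.05],"delta_rot":[0,0,0]}]' && python3 -m crank '[{"grip":0.6,"linear":[0,0,3],"delta_rot":[0,0,0]},{"grip":0.6,"linear":[0,0,7],"delta_rot":[0,0,0]},{"grip":0.6,"linear":[0,0,11],"delta_rot":[0,0,0]},{"grip":0.6,"linear":[0,2,14],"delta_rot":[0,0,0]},{"grip":0.6,"linear":[0,6,15],"delta_rot":[0,0,-5]}]' && python3 -m crank '[{"grip":0.6,"linear":[0.5,5,0],"delta_rot":[0,0,-4]},{"grip":0.2,"linear":[1,10,0],"delta_rot":[0,0,-7]},{"grip":0,"linear":[2,15,0],"delta_rot":[0,0,-7]},{"grip":0,"linear":[2.8,20,0],"delta_rot":[0,0,-7]},{"grip":0,"linear":[2.8,25,0],"delta_rot":[0,0,-7]}]' && python3 -m crank '[{"grip":0,"linear":[0,0.6,-1],"delta_rot":[0,0,0]},{"grip":0,"linear":[0,0.6,-4],"delta_rot":[0,0,0]},{"grip":0,"linear":[0,0.6,-7],"delta_rot":[0,0,0]},{"grip":0,"linear":[0,0.6,-7],"delta_rot":[0,0,0]}]'
python3 - <<'E'
from h import *
o=get_obs();c=cam("wrist"); cv2.imwrite("pics/w5.png",c["img"]);print(proj(c,[[.427,.26,.008],[.4127,.182,.005]]))
E
```

```text
time: 12.15
ee_pos: [0.3986, -0.0562, 0.0713]
tool_rot: [3.141, -0.0, -3.079]
contact_force: [-0.2, -0.1, -0.3]
gripper_width: 0.802
grip_force: 0.0
time: 12.65
ee_pos: [0.4009, 0.0027, 0.2247]
tool_rot: [-3.14, 0.006, 3.111]
contact_force: [0.5, 0.1, -0.4]
gripper_width: 0.799
grip_force: 0.0
time: 13.15
ee_pos: [0.4271, 0.254, 0.2213]
tool_rot: [3.141, 0.001, 2.995]
contact_force: [1.6, -0.2, -0.0]
gripper_width: 0.5
grip_force: 0.0
time: 13.55
ee_pos: [0.4235, 0.2562, 0.1473]
tool_rot: [-3.137, -0.007, 2.995]
contact_force: [-1.0, -0.6, -0.2]
gripper_width: 0.503
grip_force: 0.0
[[322.97342636 196.78387678]
 [239.22317376 192.97736726]]
```

View pics/w5.png

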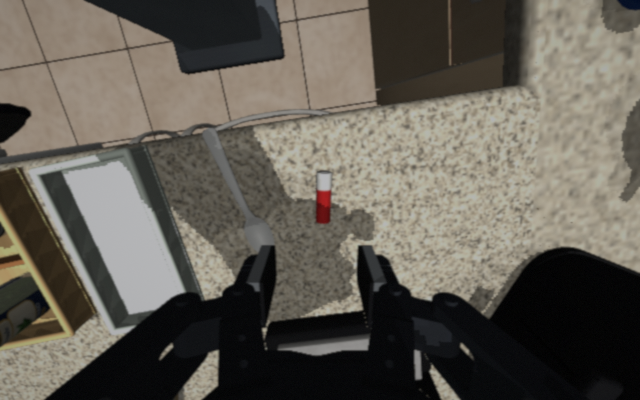

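The battery is at (323,197), lengthwise in the picture. The spoon runs from (210,128) to (261,248).

Run:
```python
from h import *
for i in range(2):
    o=get_obs();c=cam("wrist"); p=ray(c,(323,197),.008)[0]
    print(o["ee_pos"].round(4),o["tool_rot"].round(3),"batt",p.round(4),"off",(p-o["ee_pos"][:2]).round(4))
    b=blob(c,(-10,130,60),(8,255,255),(300,180,345,235),.008); print(b)
q=ray(c,[(210,128),(261,248)],.005); d=q[1]-q[0]; print(q,q.mean(0),np.degrees(np.arctan2(d[1],d[0])))
```

```text
[0.4248 0.2566 0.1495] [-3.139 -0.004  2.995] batt [0.4296 0.2605] off [0.0048 0.0039]
{'uv': array([322.1, 204.2]), 'area': 379.5, 'cen': array([0.4365, 0.2586]), 'rect': (436.8, 258.7, 13.0, 32.1, 79.4)}
[0.4261 0.257  0.1512] [-3.141e+00 -2.000e-03  2.995e+00] batt [0.4319 0.2611] off [0.0058 0.004 ]
{'uv': array([321.1, 202. ]), 'area': 381.5, 'cen': array([0.4365, 0.2586]), 'rect': (436.8, 258.6, 13.2, 32.6, 78.8)}
[[0.35381876 0.16973306]
 [0.4773558  0.19092467]] [0.41558728 0.18032886] 9.73381403994596
```

```bash
python3 -m crank '[{"grip":0,"linear":[0.3,0.3,-4],"delta_rot":[0,0,0]},{"grip":0,"linear":[0.3,0.3,-8],"delta_rot":[0,0,0]},{"grip":0,"linear":[0.3,0.3,-11.5],"delta_rot":[0,0,0]},{"grip":0,"linear":[0.3,0.3,-13],"delta_rot":[0,0,0]},{"grip":0,"linear":[0.3,0.3,-13],"delta_rot":[0,0,0]}]' 30 && python3 -m crank '[{"grip":0,"linear":[0,0,-0.3],"delta_rot":[0,0,0]},{"grip":-0.4,"linear":[0,0,-0.3],"delta_rot":[0,0,0]},{"grip":-0.9,"linear":[0,0,-0.3],"delta_rot":[0,0,0]},{"grip":-0.9,"linear":[0,0,-0.3],"delta_rot":[0,0,0]},{"grip":-0.9,"linear":[0,0,-0.3],"delta_rot":[0,0,0]}]' 30
```

```text
time: 14.2
ee_pos: [0.4292, 0.2601, 0.0207]
tool_rot: [-3.141, -0.002, 2.994]
contact_force: [-0.1, -0.2, 0.5]
gripper_width: 0.495
grip_force: 0.0
time: 14.7
ee_pos: [0.431, 0.2612, 0.02]
tool_rot: [3.14, 0.003, 2.995]
contact_force: [0.3, -0.5, 6.6]
gripper_width: 0.179
grip_force: 30.7
```

```bash
python3 -m crank '[{"grip":-0.9,"linear":[0,0,3],"delta_rot":[0,0,0]},{"grip":-0.9,"linear":[0,0,7],"delta_rot":[0,0,0]},{"grip":-0.9,"linear":[0,0,12],"delta_rot":[0,0,0]},{"grip":-0.9,"linear":[0,0,16],"delta_rot":[0,0,0]},{"grip":-0.9,"linear":[0,-2,18],"delta_rot":[0,0,0]}]' && python3 -m crank '[{"grip":-0.9,"linear":[0,-5,0],"delta_rot":[0,0,2]},{"grip":-0.9,"linear":[0,-10,0],"delta_rot":[0,0,4]},{"grip":-0.9,"linear":[0,-15,0],"delta_rot":[0,0,6]},{"grip":-0.9,"linear":[0,-20,0],"delta_rot":[0,0,7]},{"grip":-0.9,"linear":[0,-25,0],"delta_rot":[0,0,7]}]' && python3 -m crank '[{"grip":-0.9,"linear":[0,-4,0],"delta_rot":[0,0,0]},{"grip":-0.9,"linear":[0.5,-8,0],"delta_rot":[0,0,0]},{"grip":-0.9,"linear":[1,-12,0],"delta_rot":[0,0,0]},{"grip":-0.9,"linear":[1.5,-15.5,-2],"delta_rot":[0,0,0]},{"grip":-0.9,"linear":[1.5,-15.8,-5],"delta_rot":[0,0,0]}]'&& python3 -m crank '[{"grip":-0.9,"linear":[0,0,-3],"delta_rot":[0,0,0]},{"grip":-0.9,"linear":[0,0,-4],"delta_rot":[0,0,0]},{"grip":-0.9,"linear":[0,0,-4],"delta_rot":[0,0,0]}]'
python3 - <<'E'
from h import *
c=cam("wrist"); c=cam("wrist"); cv2.imwrite("pics/w6.png",c["img"]);print(get_obs()["ee_pos"])
E
```

```text
time: 15.2
ee_pos: [0.4315, 0.2425, 0.2031]
tool_rot: [3.137, 0.006, 2.998]
contact_force: [0.9, 0.1, 0.3]
gripper_width: 0.181
grip_force: 30.1
time: 15.7
ee_pos: [0.4293, -0.011, 0.1991]
tool_rot: [-3.141, 0.002, 3.118]
contact_force: [1.8, 0.1, 0.3]
gripper_width: 0.18
grip_force: 30.1
time: 16.2
ee_pos: [0.4473, -0.1723, 0.1501]
tool_rot: [-3.137, 0.007, 3.113]
contact_force: [0.3, -0.1, -1.6]
gripper_width: 0.18
grip_force: 30.1
time: 16.5
ee_pos: [0.4435, -0.1665, 0.1074]
tool_rot: [3.14, -0.003, 3.117]
contact_force: [0.4, 0.5, -0.3]
gripper_width: 0.179
grip_force: 30.1
[ 0.44520542 -0.16727858  0.10945949]
```

View pics/w6.png

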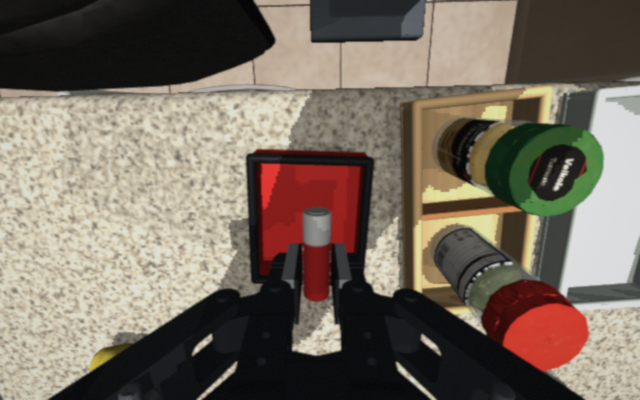

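The battery is held over its box (rim columns 248 to 372), and both jars stand upright in the spice tray.

```bash
python3 -m crank '[{"grip":-0.9,"linear":[0,-0.2,-3],"delta_rot":[0,0,0]},{"grip":-0.9,"linear":[0,-0.2,-6],"delta_rot":[0,0,0]},{"grip":-0.9,"linear":[0,-0.2,-8],"delta_rot":[0,0,0]},{"grip":-0.9,"linear":[0,-0.2,-8.2],"delta_rot":[0,0,0]},{"grip":-0.9,"linear":[0,-0.2,-8.2],"delta_rot":[0,0,0]}]' && python3 -m crank '[{"grip":-0.9,"linear":[0,0,-0.2],"delta_rot":[0,0,0]},{"grip":-0.9,"linear":[0,0,-0.2],"delta_rot":[0,0,0]}]'
```

```text
time: 17.1
ee_pos: [0.4454, -0.1694, 0.0275]
tool_rot: [-3.141, 0.001, 3.118]
contact_force: [0.2, 0.4, 0.0]
gripper_width: 0.177
grip_force: 30.1
time: 17.3
ee_pos: [0.4457, -0.1698, 0.0257]
tool_rot: [-3.14, 0.002, 3.118]
contact_force: [-0.3, -0.1, -0.4]
gripper_width: 0.181
grip_force: 30.1
```

```bash
python3 -m crank '[{"grip":-0.9,"linear":[0,0,-0.15],"delta_rot":[0,0,0]},{"grip":-0.9,"linear":[0,0,-0.15],"delta_rot":[0,0,0]},{"grip":-0.5,"linear":[0,0,-0.15],"delta_rot":[0,0,0]},{"grip":-0.35,"linear":[0,0,-0.15],"delta_rot":[0,0,0]},{"grip":-0.35,"linear":[0,0,-0.15],"delta_rot":[0,0,0]}]' && python3 -m crank '[{"grip":-0.35,"linear":[0,0,3],"delta_rot":[0,0,0]},{"grip":-0.35,"linear":[0,0,7],"delta_rot":[0,0,0]},{"grip":-0.35,"linear":[0,0,12],"delta_rot":[0,0,0]},{"grip":-0.35,"linear":[0,0,16],"delta_rot":[0,0,0]},{"grip":-0.35,"linear":[-1,2,19],"delta_rot":[0,0,0]}]'
python3 - <<'E'
from h import *
c=cam("wrist"); cv2.imwrite("pics/w7.png",c["img"]);print(get_obs()["ee_pos"])
print(blob(c,(-10,130,40),(8,255,255),(330,150,640,400),.11))
E
```

```text
time: 17.8
ee_pos: [0.4445, -0.1693, 0.0228]
tool_rot: [3.141, -0.0, 3.117]
contact_force: [-0.9, 0.3, -0.2]
gripper_width: 0.326
grip_force: 0.0
time: 18.3
ee_pos: [0.4364, -0.1511, 0.2157]
tool_rot: [-3.139, 0.004, 3.115]
contact_force: [1.2, 0.1, 0.1]
gripper_width: 0.328
grip_force: 0.0
[ 0.43521505 -0.14812448  0.21957355]
{'uv': array([432.3, 248.8]), 'area': 2214.0, 'cen': array([ 0.4801, -0.0531]), 'rect': (480.9, -53.2, 54.9, 42.7, 43.0)}
```

View pics/w7.png

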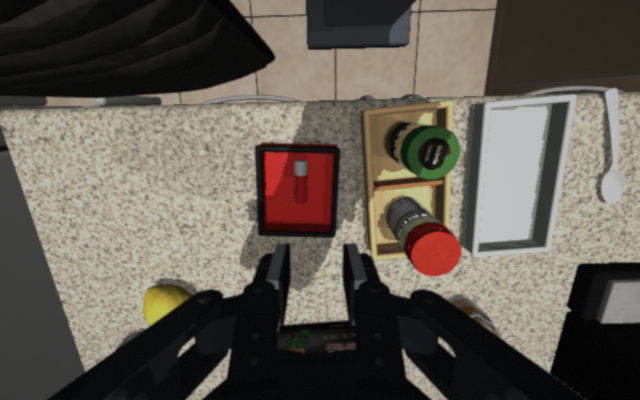

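The battery lies flat in its box at (301,180). Next is the spoon.

```bash
python3 -m crank '[{"grip":0,"linear":[-0.5,5,0],"delta_rot":[0,0,4]},{"grip":0,"linear":[-1,10,0],"delta_rot":[0,0,8]},{"grip":0,"linear":[-1.5,15,0],"delta_rot":[0,0,12]},{"grip":0,"linear":[-2,20,0],"delta_rot":[0,0,14]},{"grip":0,"linear":[-2.1,25,0],"delta_rot":[0,0,14]}]' && python3 -m crank '[{"grip":0,"linear":[0,4,-1],"delta_rot":[0,0,0]},{"grip":0,"linear":[0,7,-4],"delta_rot":[0,0,0]},{"grip":0,"linear":[0,7.9,-7],"delta_rot":[0,0,0]},{"grip":0,"linear":[0,7.9,-7],"delta_rot":[0,0,0]},{"grip":0,"linear":[0,7.9,-7],"delta_rot":[0,0,0]}]'
python3 - <<'E'
from h import *
c=cam("wrist"); o=get_obs(); c=cam("wrist"); cv2.imwrite("pics/w8.png",c["img"]);print(o["ee_pos"],o["tool_rot"],proj(c,[[.4145,.181,.005]]))
E
```

```text
time: 18.85
ee_pos: [0.4126, 0.1015, 0.2126]
tool_rot: [3.142, -0.0, -2.921]
contact_force: [1.1, 0.5, 1.2]
gripper_width: 0.503
grip_force: 0.0
time: 19.35
ee_pos: [0.4128, 0.1785, 0.1426]
tool_rot: [-3.141, -0.002, -2.921]
contact_force: [0.2, 0.6, -0.2]
gripper_width: 0.5
grip_force: 0.0
[0.41389668 0.17828563 0.14357353] [-3.14142442e+00  1.21605006e-04 -2.92187782e+00] [[320.39859914 194.73893886]]
```

View pics/w8.png

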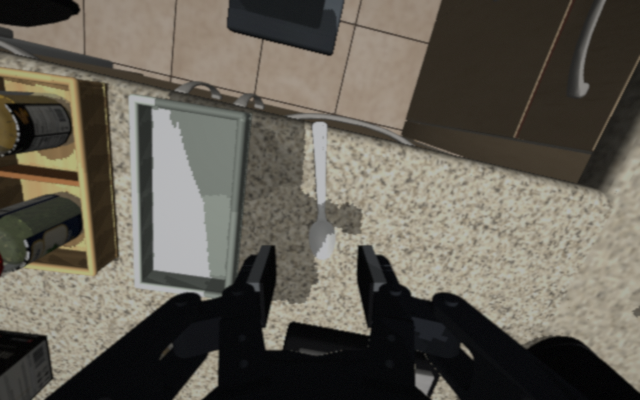

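The spoon runs from (319,123) to (323,260), lined up with the tool. The cutlery tray corners are (131,97), (248,110), (231,293) and (134,287).

Run:
```python
from h import *
o=get_obs();c=cam("wrist");e=o["ee_pos"]
q=ray(c,[(319,123),(323,260)],.005);d=q[1]-q[0];print(e,q,q.mean(0)-e[:2],np.linalg.norm(d),np.degrees(np.arctan2(d[1],d[0])),np.degrees(o["tool_rot"][2]))
p=ray(c,[(131,97),(248,110),(231,293),(134,287)],.032);print(p.round(4),p.mean(0))
```

```text
[0.41450133 0.17820129 0.14409519] [[0.35225031 0.16543156]
 [0.48176158 0.19872608]] [0.00250461 0.00387753] 0.13372244894486082 14.41729762709953 -167.44923688670303
[[0.3631 0.0208]
 [0.3532 0.1093]
 [0.52   0.1181]
 [0.5332 0.0288]] [0.44237217 0.06924505]
```

```bash
python3 -m crank '[{"grip":0,"linear":[0.25,0.4,-4],"delta_rot":[0,0,2]},{"grip":0,"linear":[0.25,0.4,-8],"delta_rot":[0,0,2]},{"grip":0,"linear":[0.25,0.4,-11],"delta_rot":[0,0,2]},{"grip":0,"linear":[0.25,0.4,-12.3],"delta_rot":[0,0,2]},{"grip":0,"linear":[0.25,0.4,-12.3],"delta_rot":[0,0,2]}]' 25 && python3 -m crank '[{"grip":0,"linear":[0,0,-0.4],"delta_rot":[0,0,0]},{"grip":-0.4,"linear":[0,0,-0.4],"delta_rot":[0,0,0]},{"grip":-1,"linear":[0,0,-0.4],"delta_rot":[0,0,0]},{"grip":-1,"linear":[0,0,-0.4],"delta_rot":[0,0,0]},{"grip":-1,"linear":[0,0,-0.4],"delta_rot":[0,0,0]}]' 25
```

```text
time: 20.0
ee_pos: [0.4156, 0.1817, 0.0191]
tool_rot: [3.142, -0.002, -2.888]
contact_force: [0.2, 0.6, 0.0]
gripper_width: 0.504
grip_force: 0.0
time: 20.5
ee_pos: [0.4173, 0.1828, 0.0171]
tool_rot: [-3.141, 0.003, -2.887]
contact_force: [-0.2, -0.6, 6.5]
gripper_width: 0.227
grip_force: 24.6
```

```bash
python3 -m crank '[{"grip":-1,"linear":[0,0,3],"delta_rot":[0,0,0]},{"grip":-1,"linear":[0,0,7],"delta_rot":[0,0,0]},{"grip":-1,"linear":[0,0,10],"delta_rot":[0,0,0]},{"grip":-1,"linear":[1,-4,10],"delta_rot":[0,0,-5]},{"grip":-1,"linear":[2,-8,10],"delta_rot":[0,0,-10.5]}]' && python3 -m crank '[{"grip":-1,"linear":[0.5,-3.3,0],"delta_rot":[0,0,0]},{"grip":-1,"linear":[0.5,-3.3,-1],"delta_rot":[0,0,0]},{"grip":-1,"linear":[0.5,-3.3,-2],"delta_rot":[0,0,0]},{"grip":-1,"linear":[0.5,-3.3,-2],"delta_rot":[0,0,0]}]'
python3 - <<'E'
from h import *
c=cam("wrist"); o=get_obs(); c=cam("wrist"); cv2.imwrite("pics/w9.png",c["img"]);print(o["ee_pos"],o["tool_rot"])
E
```

```text
time: 21.0
ee_pos: [0.4374, 0.1029, 0.1177]
tool_rot: [3.142, 0.004, -3.07]
contact_force: [0.1, -0.4, -1.3]
gripper_width: 0.229
grip_force: 24.6
time: 21.4
ee_pos: [0.4395, 0.0703, 0.0943]
tool_rot: [3.141, -0.003, -3.069]
contact_force: [0.2, 0.7, -0.1]
gripper_width: 0.232
grip_force: 24.7
[0.43977881 0.07057292 0.09481414] [ 3.14098620e+00 -2.61786889e-03 -3.06851079e+00]
```

View pics/w9.png

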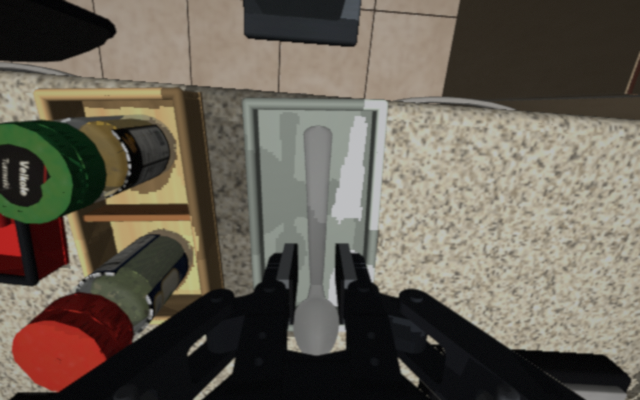

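The spoon is held straight and centred in the tray view, running from (317,130) to (316,350) between rim columns 245 and 385.

```bash
python3 -m crank '[{"grip":-1,"linear":[0.2,-0.1,-3],"delta_rot":[0,0,0]},{"grip":-1,"linear":[0.2,-0.1,-5.5],"delta_rot":[0,0,0]},{"grip":-1,"linear":[0.2,-0.1,-6.8],"delta_rot":[0,0,0]},{"grip":-1,"linear":[0.2,-0.1,-7],"delta_rot":[0,0,0]},{"grip":-1,"linear":[0.2,-0.1,-7],"delta_rot":[0,0,0]}]' && python3 -m crank '[{"grip":-1,"linear":[0,0,-0.2],"delta_rot":[0,0,0]},{"grip":-1,"linear":[0,0,-0.2],"delta_rot":[0,0,0]}]'
```

```text
time: 22.0
ee_pos: [0.443, 0.0694, 0.0259]
tool_rot: [3.141, -0.0, -3.068]
contact_force: [0.7, -0.3, 0.3]
gripper_width: 0.228
grip_force: 24.7
time: 22.2
ee_pos: [0.4439, 0.0689, 0.0246]
tool_rot: [-3.142, 0.002, -3.069]
contact_force: [0.7, -0.3, -1.2]
gripper_width: 0.232
grip_force: 24.7
```

```bash
python3 -m crank '[{"grip":-1,"linear":[0,0,-0.2],"delta_rot":[0,0,0]},{"grip":-1,"linear":[0,0,-0.2],"delta_rot":[0,0,0]},{"grip":-0.4,"linear":[0,0,-0.2],"delta_rot":[0,0,0]},{"grip":-0.2,"linear":[0,0,-0.2],"delta_rot":[0,0,0]},{"grip":-0.2,"linear":[0,0,-0.2],"delta_rot":[0,0,0]}]' && python3 -m crank '[{"grip":-0.2,"linear":[0,0,3],"delta_rot":[0,0,0]},{"grip":-0.2,"linear":[0,0,7],"delta_rot":[0,0,0]},{"grip":-0.2,"linear":[0,0,12],"delta_rot":[0,0,0]},{"grip":-0.2,"linear":[0,0,16],"delta_rot":[0,0,0]},{"grip":-0.2,"linear":[-3,-2,18],"delta_rot":[0,0,0]}]' && python3 -m crank '[{"grip":-0.2,"linear":[-3,-2,0],"delta_rot":[0,0,0]},{"grip":-0.2,"linear":[-3,-2,0],"delta_rot":[0,0,0]}]'
python3 - <<'E'
from h import *
c=cam("wrist"); cv2.imwrite("pics/w10.png",c["img"])
E
```

```text
time: 22.7
ee_pos: [0.4432, 0.0687, 0.0219]
tool_rot: [3.142, 0.0, -3.07]
contact_force: [-0.3, -0.7, -0.3]
gripper_width: 0.4
grip_force: 0.0
time: 23.2
ee_pos: [0.4176, 0.049, 0.206]
tool_rot: [-3.141, 0.009, -3.068]
contact_force: [-0.1, -0.6, 1.0]
gripper_width: 0.399
grip_force: 0.0
time: 23.4
ee_pos: [0.3801, 0.0278, 0.2024]
tool_rot: [-3.141, -0.001, -3.072]
contact_force: [-0.3, 1.4, -1.4]
gripper_width: 0.401
grip_force: 0.0
```

View pics/w10.png

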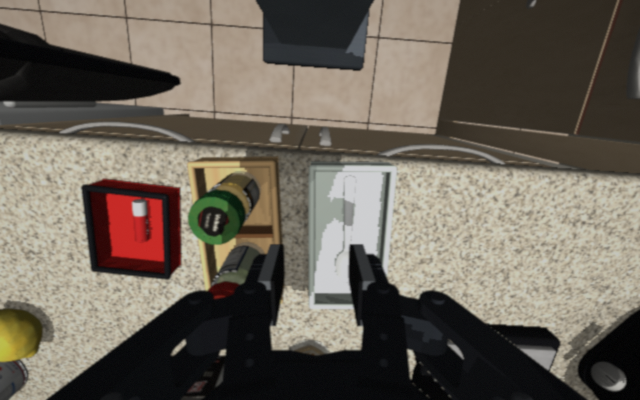

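All four items are in place: the spoon lies lengthwise in its tray at (347,225), the battery is in its box at (140,222), and both jars stand in the spice tray.

```bash
python3 -c "
from rig import *
print(finish_job())"
```

```text
the job is handed in; nothing more can be done
None
```

The job is handed in, with no verdict returned: in the last wrist picture both jars stand upright in separate bays of the spice tray, the spoon lies lengthwise in the cutlery tray and the battery lies flat in its box; nothing tipped, and the honey jar, mug and tea carton were left alone.

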